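# Press a cassette lid home in a locking press and release it

## Robot

A 6-joint arm with a two-finger parallel gripper is mounted at the origin on a cart in front of the work surface, level with it; the furniture and walls round the work are solid. World frame = base frame: x ahead of the robot, y to its left, z up, the work surface at z = 0. Lengths are in mm, angles in degrees, forces in N, time in s.
With the tool pointing down it reaches from about 325 to 875 mm from the base axis. Payload 4.4 kg.
Tool frame: the origin (TCP) lies on the centre line of the jaws, within the pads' length; the fingertips stand 22 mm ahead of it and the grasp point (between the pads) lies 3 mm ahead of it; z points along the fingers, y is the line along which they close (so a half turn about z gives the same grasp; the last joint's range is limited). The gripper opens to 85 mm and grips with 20 to 120 N. Pads are 22 mm wide; open, the fingers measure 114 mm over their backs; the gripper's body (76 mm by 85 mm) begins 54 mm behind the grasp point. The pads swing forward as they close: fully open they stand 13 mm farther back than shut.
Start: joints at [57.21, 11.837, 88.321, -0, 79.842, -8.623], TCP at [235.417, 524.601, 253.282] pointing down, gripper open.
Joint ranges: [-156.59, 156.59], [-49.26, 127.26], [12.9, 141.05], [-63.56, 243.56], [4.71, 150.69], [-161.64, 161.64]. Speed limits (degrees/s): [159.86, 159.86, 180, 180, 180, 180].

## Interface

Orientations are given as [roll, pitch, yaw] about the fixed x, y, z axes, in that order (R = Rz(yaw) Ry(pitch) Rx(roll)).
In Python, from workcell import bot, grab_frame, nets gives the robot as it stands. The module is installed in compiled form; this text tells all that it offers.
- The arm moves only by the tool send_rows, never from a script. Its argument "plan" is a list of rows, each an object with "xyz": the shift along the tool's x, y, z in cm, a list of three; "rotation": the turn, a rotation vector about the tool's x, y, z in degrees, a list of three; "hand": the gripper's target within -1 to 1 (fully open at 1, half-way at 0, shut at -1). A call has 1 to 5 rows; each row is the pose to reach, as a shift and turn from the pose commanded when the call began, along the tool's axes at that moment; what a row does not reach only later rows make up. A row lasts 1/12 s, in which the tool goes at most 41.7 mm and 7.16 degrees, less where a joint would pass 70% of its speed; a pose out of reach is approached as far as the arm can. A call with a gripper value outside its range is refused whole. The fingers move at their own pace and stop on an object; "newtons" is the grip in N (left out, the last holds). Time passes only in rows, so rows that repeat a pose let the fingers close. It gives the time, the measured TCP pose, the force, the opening and the grip force at its end, in the units of the state.
- bot.get_state(): the state, without advancing time (a new reading comes with each control period).
- grab_frame(name): name is "scene" or "top" or "wrist"; returns a dict with "color" (420x560x3 uint8, red, green, blue), "fx", "fy", "cx", "cy" (pixels), "cam_to_world" (4x4, takes a point from camera to world coordinates). Camera axes: x right, y up, looking along -z (the intrinsics and any distortion apply to the point x, -y, -z); pixel columns grow to the right and rows downward; lengths in mm; the calibration is good to about 2 mm. The wrist camera is an equidistant fisheye: a pixel r from the principal point sees the ray r / f radians off the axis. A picture is of the moment at which its call begins. There is no depth.
- bot.hand_in(): hands the job in; it is judged then, once.
Trained networks look in the newest picture that a camera, given by its name, has taken for a name from the list of things; names that differ only in an ending like _2 or _b are one class to them, and where a whole thing is asked for, a point or a joint stands for the part that bears it (a point fixed in the world has none). Each returns a list of dicts, best first, with "confidence" (0 to 1); they miss things now and then, are a little off and sometimes report something else, mostly with a low value. They report only what shows in the picture. A call takes as long as a camera call. They do not tell look-alikes from the thing itself.
- nets.cut_out(camera, query): "region" (420x560 bool, what is visible of it).
- nets.landmark_of(camera, query): "point" ([x, y, z] in mm, in the coordinates of the camera as it stood for that picture, good to about 4 mm: a listed point, or the origin of a listed thing).
The state is a dict: "time": time; "joints": joint angles; "joint_velocities": joint speeds; "joint_torque": joint torques, N m; "eef_pos": TCP position; "ee_rot": TCP orientation; "wrist_force": force on the tool from outside, world axes, zero at the start; "torque": the same for the moment, N m; "opening": finger opening in mm; "gripper_force": force on a finger pad.
Only numpy, scipy, OpenCV 4.12 (cv2) and the standard library are available. Lean on these libraries where they do the work, as an engineer would, in place of code of your own. Each camera call takes 0.05 s, during which the arm holds its last target. There are 200 camera calls.

## Task

Take the blue sample cassette by its pull tab and slide it along the mat, round the culture dish without disturbing it, until it sits square and centred under the pad of the blue locking press, its front end at the end stop. Then push the press handle down over centre until it locks by itself and presses the white lid fully home, take the hand off it and leave it locked for two seconds, then flick the red release lever so that the handle springs open, leaving the closed cassette where it is.

Things in the scene. Friction and masses are not known exactly. Their poses are not given: they have to be found in the camera images.
- press: Blue locking press (C-frame), fixed. Origin on the mat under the centre of its 40 mm round pad; z up; -x is the open front, over which the handle reaches; +x is its column (front face 42 mm from the origin, 34 mm wide, 150 mm tall; foot plate 8 mm high from x = 34 mm). The mouth is open to the front and both sides; guide arm 63 mm and raised pad 38 mm above the mat.
- end_stop (a point): Middle of the inner (+y) face of the press's aluminium end stop, 57.5 mm from the press's origin on its -y side, 7 mm above the mat. The stop is 14 mm high and 60 mm long (x).
- handle_hinge (a point): Centre of the handle's hinge, 155 mm straight above the press's origin; its axis is the press's y. The cheeks round it are 34 mm wide in y and end 166 mm above the mat.
- handle (a joint): Press handle: steel bar 150 mm long, 18 wide, 16 thick. 0 = open, rising from the hinge to the press's -x side at 0.97 rad above level; 0.97 = level, locked. A spring opens it. Past the dead point at 0.85, at its stop at 0.97, it stays locked by itself if the cassette is under the pad (else it springs open). Pushing the grip down takes about 5 N.
- handle_grip (a point): Middle of the top face of the black rubber grip at the handle's end (62 mm long, 24 wide, 22 thick): 122 mm from the hinge axis along the handle, 11 mm off its centre line on the side that is up when the handle is down. Moves with the handle.
- release (a joint): Red release lever, pivoted on the handle's centre line 45 mm from the hinge. 0 = at rest (weak spring), up to 0.85 rad as its top is pushed in the press's +x direction (towards the column). With the handle locked, about 0.2 rad pries the handle back over centre (a few newtons at the lever's top); the handle then springs up.
- release_tip (a point): Middle of the upper edge of the red lever's paddle (30 mm wide in y, 28 tall, 6 thick), 50 mm from the lever's pivot. At rest with the handle locked it leans to the press's -x side and is 65 mm on that side of the hinge and 200 mm above the mat.
- cassette: Blue sample cassette, loose, about 0.16 kg: tray 60 x 110 x 22 mm (x, y, z), pull tab 24 mm wide and 18 high from the tray's +y end out to y = 106 mm, white lid on top. Origin: centre of the tray's underside. Its place: origin on the press's origin, axes parallel to the press's (tab to the press's +y); the tray's -y end is then 2.5 mm from the end stop.
- tab_grip (a point): Place to grip the pull tab: centre of the tab, 87 mm from the cassette's origin along its +y, 9 mm above the mat.
- lid (a joint): White lid (46 x 96 mm) of the cassette: height in m by which it stands proud. 0 = fully home (its top 26 mm above the mat), starts about 0.005. It is a tight fit and takes about 8 N to push down.
- dish: Round closed culture dish with yellowish filling, loose, 62 mm diameter, 15 mm high, standing between the cassette and the press. Origin: centre of its underside. Must not be disturbed.
There are look-alikes about, which are no part of the job. There is more than one size of the cassette; the one meant has the size given above.

How it is judged (in metres and radians):
On the way, in this order (a step that is already met when the one before it is completed fails the run):
1. the cassette lies under the pad (within 10 mm and 0.12 rad), lid still proud, handle still open (horizontal distance between cassette and press below 0.01 m and angle between the x axis of cassette and the x axis of press, either way round below 0.12 rad and value of joint lid above 0.002 m and value of joint handle below 0.3 rad), for 0.2 s.
2. the handle is locked down with the lid home and the hand off the press, for 1 s (value of joint handle above 0.92 rad and value of joint lid below 0.001 m and contact force between each of the arm, the fingers and press below 0.1 N), for 1 s.
3. the red release lever is flicked while the handle is still down (value of joint release above 0.1 rad and value of joint handle above 0.8 rad).
At the end, for the whole second after the job is handed in: The handle has sprung open (joint below 0.3 rad), the lid is home (less than 1 mm proud) and the cassette rests on the mat under the pad, within 12 mm and 0.15 rad of its place (value of joint handle below 0.3 rad and value of joint lid below 0.001 m and horizontal distance between cassette and press below 0.012 m and angle between the x axis of cassette and the x axis of press, either way round below 0.15 rad and height (world z) of cassette below 0.005 m and linear speed of cassette below 0.02 m/s); the robot touches nothing.
It fails at once if the culture dish is disturbed (moved more than 8 mm) (distance of dish from where it was at the start of the episode above 0.008 m).
It fails at once if the cassette is lifted off the mat by more than 15 mm instead of slid (height (world z) of cassette above 0.015 m).
It also fails if it takes over 72 s, if anything falls off the work surface, if the arm or the gripper's body presses on something with over 40 N, if the wrist force passes 120 N, or if a joint passes its speed limit or range.

## Working session

There is one attempt and no reset: what is moved stays moved. The work goes in short steps, Python scripts to look and compute and a tool call to move; the robot and the scene stay as the last step left them, time stands still between calls to the robot, and variables do not carry over. Pictures are saved under pics/ and viewed, at most 10 in all, crops included, and the job is handed in when it is done.

Besides the shell and the picture viewer there is one more tool, called as name([rows], argument=value, ...), one row to a line, values as JSON. send_rows: Moves the arm, as the interface text tells. Its arguments: {"type":"object","properties":{"plan":{"type":"array"},"newtons":{"type":"number"}},"required":["plan"]}

```bash
mkdir -p pics; cat > h.py <<'E'
import numpy as np, cv2
from scipy.spatial.transform import Rotation as R
from workcell import bot, grab_frame, nets
def save(f,n): cv2.imwrite('pics/'+n,f['color'][:,:,::-1])
def w(f,p): return (np.array(f['cam_to_world'])@np.r_[p,1])[:3]
def pix(f,P):
    c=np.linalg.inv(np.array(f['cam_to_world']))@np.r_[P,1]
    return f['cx']+f['fx']*c[0]/-c[2], f['cy']-f['fy']*c[1]/-c[2]
def toplane(f,u,v,z):
    T=np.array(f['cam_to_world']); d=T[:3,:3]@np.array([(u-f['cx'])/f['fx'],-(v-f['cy'])/f['fy'],-1]); o=T[:3,3]
    return o+d*(z-o[2])/d[2]
def lm(cam,f,q,n=4):
    for r in nets.landmark_of(cam,q)[:n]:
        P=w(f,r['point']); print(cam,q,round(r['confidence'],2),P.round(1),np.round(pix(f,P)) if cam!='wrist' else '')
E
cat > a.py <<'E'
from h import *
for cam in ['scene','top']:
    f=grab_frame(cam); save(f,cam+'0.png')
    for q in ['press','end_stop','handle_hinge','handle_grip','release_tip','cassette','tab_grip','dish']: lm(cam,f,q)
s=bot.get_state(); print(s)
E
python3 a.py
```

```text
scene press 0.8 [ 566.3 -138.4    4. ] [324. 320.]
scene end_stop 0.81 [ 577.3 -199.5    6. ] [349. 335.]
scene end_stop 0.65 [ 502.  -145.9  264.4] [305. 219.]
scene handle_hinge 0.61 [ 562.6 -145.2  158.6] [329. 259.]
scene handle_grip 0.79 [ 502.2 -147.8  262.9] [306. 220.]
scene release_tip 0.84 [ 567.1 -141.5  231.8] [332. 224.]
scene release_tip 0.15 [ 504.8 -147.7  261.9] [307. 220.]
scene cassette 0.7 [638.3 128.3  -1.3] [279. 249.]
scene tab_grip 0.8 [510.2 221.9   5.7] [215. 245.]
scene tab_grip 0.74 [699.9 130.8   4.6] [298. 239.]
scene dish 0.86 [551.   20.2   1.7] [274. 283.]
scene dish 0.58 [ 560.5 -145.8  157.4] [329. 260.]
top press 0.94 [ 5.671e+02 -1.390e+02 -1.000e-01] [360. 230.]
top end_stop 0.57 [ 571.8 -200.7    4.8] [385. 227.]
top end_stop 0.41 [ 506.2 -149.   257.6] [388. 235.]
top handle_hinge 0.84 [ 563.2 -142.8  154.2] [373. 218.]
top handle_grip 0.85 [ 504.5 -151.1  259.1] [389. 236.]
top handle_grip 0.38 [ 561.7 -141.2  153.8] [372. 219.]
top release_tip 0.75 [ 564.4 -139.4  232.2] [378. 209.]
top cassette 0.75 [634.6 123.6  -2. ] [256. 209.]
top casset
[... 230 characters left out ...]
6. 241.]
{'time': 0.9, 'joints': array([ 5.72085321e+01,  1.18348270e+01,  8.83202454e+01, -8.95400116e-04,
        7.98416289e+01, -8.62122241e+00]), 'joint_velocities': array([-0.022481  , -0.00846117,  0.11460177, -0.05431665,  0.02280273,
        0.03727735]), 'joint_torque': array([ 1.38269970e-04, -3.83034611e+01, -2.91980839e+01, -1.14788104e-04,
        5.73953221e-04,  7.75571436e-06]), 'eef_pos': array([235.43843105, 524.60312295, 253.31623088]), 'ee_rot': array([1.79996871e+02, 1.36588893e-03, 1.55829912e+02]), 'wrist_force': array([-0.0900005 , -0.09037201, -0.86675908]), 'torque': array([-0.04369433, -0.00907527,  0.02185987]), 'gripper_force': 0.0, 'opening': 85.41839466845016}
```

View pics/scene0.png

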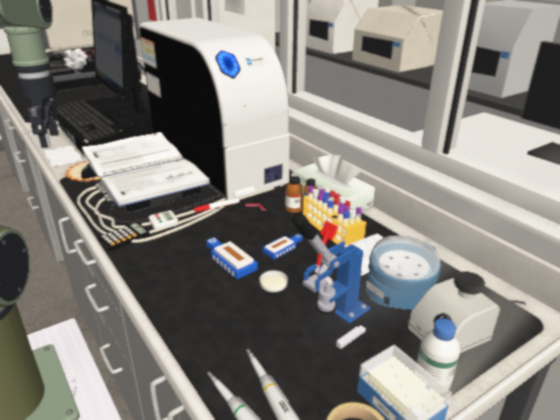

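View pics/top0.png

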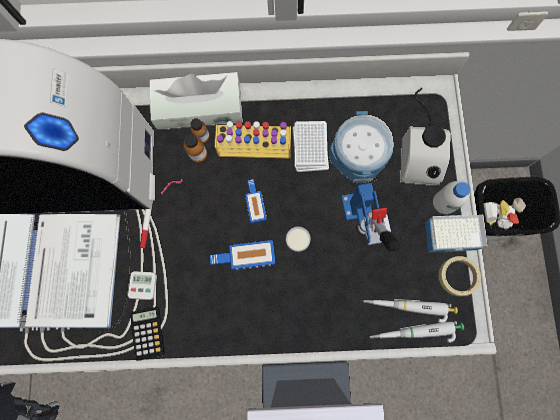

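The scene and top pictures agree. The full-size cassette is the nearer one, top px (252,255), with its tab pointing left at (220,259). The small look-alike is at (256,205), the dish at (298,239), and the press at (360,205) with its black grip at (389,240). Next I refine the cassette's yaw and compute the approach.

```bash
cat >> h.py <<'E'
def go(xyz,yaw,rp=(180,0)):
    s=bot.get_state(); A=R.from_euler('xyz',s['ee_rot'],degrees=True); B=R.from_euler('xyz',[*rp,yaw],degrees=True)
    print('at',s['eef_pos'].round(1),s['ee_rot'].round(1),'t',round(s['time'],2)); print('shift cm',(A.inv().apply(np.array(xyz)-s['eef_pos'])/10).round(2),'rot',(A.inv()*B).as_rotvec(degrees=True).round(1))
E
python3 - <<'E'
from h import *
f=grab_frame('top')
for r in nets.cut_out('top','cassette')[:3]:
    m=r['region'].astype(np.uint8); v,u=np.nonzero(m)
    P=np.array([toplane(f,a,b,22)[:2] for a,b in zip(u,v)])
    rc=cv2.minAreaRect(P.astype(np.float32)); print(round(r['confidence'],2),rc, P.min(0),P.max(0))
    # axis by PCA
    c=P.mean(0); e=np.linalg.svd(P-c,full_matrices=False)[2][0]; print(c,np.degrees(np.arctan2(-e[0],e[1])))
for r in nets.cut_out('top','dish')[:1]:
    v,u=np.nonzero(r['region']); P=np.array([toplane(f,a,b,15)[:2] for a,b in zip(u,v)]);print('dish',P.mean(0),P.min(0),P.max(0))
go([509,222,130],90)
E
```

```text
0.9 ((650.217529296875, 126.99734497070312), (111.2181625366211, 42.68440628051758), 8.820539474487305) [594.05012364 100.51237691] [704.62868922 150.11087713]
[641.57040509 125.75526267] 98.64983129425467
at [235.4 524.6 253.3] [180.    0.  155.8] t 1.05
shift cm [-37.35 -16.41  12.33] rot [ 0.   0.  65.8]
```

send_rows([
  {"xyz": [-3.7, -1.6, 1.0], "rotation": [0, 0, 6.6], "hand": 1},
  {"xyz": [-7.4, -3.2, 2.2], "rotation": [0, 0, 13.2], "hand": 1},
  {"xyz": [-11.1, -4.9, 3.4], "rotation": [0, 0, 19.8], "hand": 1},
  {"xyz": [-14.8, -6.5, 4.6], "rotation": [0, 0, 26.4], "hand": 1},
  {"xyz": [-18.5, -8.2, 5.8], "rotation": [0, 0, 33], "hand": 1},
])

```text
time: 1.47
eef_pos: [370.1, 374.5, 195.7]
ee_rot: [179.9, -0.0, 122.6]
wrist_force: [0.9, -0.2, -0.1]
opening: 85.7
gripper_force: 0.0
```

```bash
python3 -c "
from h import *
go([509,190,140],90)"
```

```text
at [370.1 374.5 195.7] [179.9  -0.  122.6] t 1.47
shift cm [-23.03   1.77   5.57] rot [ 0.1 -0.  32.6]
```

send_rows([
  {"xyz": [-3.8, 0.3, 0.9], "rotation": [0, 0, 6.5], "hand": 1},
  {"xyz": [-7.7, 0.6, 1.8], "rotation": [0, 0, 13], "hand": 1},
  {"xyz": [-11.5, 0.9, 2.8], "rotation": [0, 0, 19.5], "hand": 1},
  {"xyz": [-15.3, 1.2, 3.7], "rotation": [0, 0, 26], "hand": 1},
  {"xyz": [-19.2, 1.5, 4.6], "rotation": [0, 0, 32.6], "hand": 1},
])

```text
time: 1.88
eef_pos: [486.8, 221.0, 149.7]
ee_rot: [180.0, -0.0, 89.9]
wrist_force: [0.2, -0.2, -0.5]
opening: 85.7
gripper_force: 0.0
```

```bash
python3 - <<'E'
from h import *
f=grab_frame('wrist'); save(f,'w1.png'); print(f['fx'],f['cx'],f['cy'])
for q in ['cassette','tab_grip','dish']: lm('wrist',f,q)
f=grab_frame('top')
for q in ['cassette','tab_grip','dish']: lm('top',f,q)
go([509,222,60],90)
E
```

```text
325.19226210127806 281.7940012435277 206.28723858015232
wrist cassette 0.86 [519.8 138.7   2. ] 
wrist cassette 0.58 [634.9 127.7  -1.8] 
wrist tab_grip 0.98 [694.8 134.    9.2] 
wrist tab_grip 0.79 [504.3 221.6   6.8] 
wrist dish 0.83 [549.8  18.9  -1.1] 
top cassette 0.75 [513.1 135.2  -1.9] [253. 256.]
top cassette 0.65 [634.7 125.1   1. ] [256. 208.]
top tab_grip 0.82 [507.1 225.9   6.6] [216. 259.]
top tab_grip 0.8 [697.2 135.1   6.5] [251. 184.]
top dish 0.66 [547.3  23.   -1.7] [297. 240.]
at [485.2 223.8 150.3] [180.   -0.   90.4] t 2.28
shift cm [-0.2   2.37  9.04] rot [ 0.  -0.   0.4]
```

View pics/w1.png

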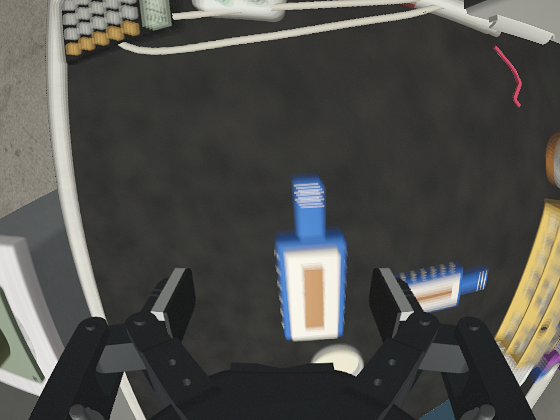

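The wrist picture shows the tab's far end at about (309,180) and its sides at u≈294 and 326. The tray's near corners are at about (278,237) and (345,235), and its far corners at (284,338) and (345,338). The dish is at (338,358).

```bash
cat >> h.py <<'E'
def wplane(f,u,v,z):
    T=np.array(f['cam_to_world']); a,b=u-f['cx'],v-f['cy']; r=np.hypot(a,b)+1e-9; t=r/f['fx']
    d=T[:3,:3]@np.array([np.sin(t)*a/r,-np.sin(t)*b/r,-np.cos(t)]); o=T[:3,3]
    return (o+d*(z-o[2])/d[2]).round(1)
E
python3 - <<'E'
from h import *
import time
f=grab_frame('wrist')
img=cv2.cvtColor(f['color'],cv2.COLOR_RGB2HSV)
m=((img[...,0]>95)&(img[...,0]<125)&(img[...,1]>130)&(img[...,2]>60)).astype(np.uint8)
m[:170]=0; m[345:]=0; m[:,:265]=0; m[:,360:]=0
for v in range(172,345,8):
    u=np.nonzero(m[v])[0]
    if len(u): 
        z=18 if v<232 else 22
        print(v,u.min(),u.max(),wplane(f,u.min(),v,z)[:2],wplane(f,u.max(),v,z)[:2])
v=np.nonzero(m.any(1))[0]; print(v.min(),v.max())
print(wplane(f,309,v.min(),18))
go([509,222,60],90)
E
```

```text
180 292 320 [493.6 242.8] [516.3 243. ]
188 293 321 [494.5 236.1] [517.3 236.3]
196 293 322 [494.6 229.4] [518.5 229.5]
204 294 322 [495.6 222.5] [518.8 222.6]
212 294 322 [495.7 215.5] [519.1 215.6]
220 295 322 [496.7 208.3] [519.4 208.4]
228 295 322 [496.8 201.1] [519.8 201.1]
236 276 342 [480.8 195.4] [536.9 195.3]
244 276 344 [480.8 187.9] [539.2 187.7]
252 277 343 [481.6 180.3] [539. 180.]
260 277 344 [481.6 172.4] [540.5 172. ]
268 279 343 [483.4 164.4] [540.4 163.9]
276 278 344 [482.5 156.1] [542.  155.5]
284 280 344 [484.3 147.6] [542.9 146.8]
292 280 343 [484.3 138.8] [542.8 137.9]
300 282 343 [486.2 129.7] [543.7 128.6]
308 282 342 [486.2 120.2] [543.7 119.1]
316 282 343 [486.3 110.5] [545.7 109.1]
324 284 342 [488.3 100.3] [545.8  98.8]
332 284 342 [488.4  89.7] [546.9  88. ]
176 337
[507.2 246.3  18. ]
at [485.3 223.8 150.4] [180.   -0.   90.4] t 2.33
shift cm [-0.2   2.37  9.04] rot [ 0.  -0.   0.4]
```

send_rows([
  {"xyz": [0.0, 1.0, 3.0], "rotation": [0, 0, -2], "hand": 1},
  {"xyz": [0.1, 2.1, 6.0], "rotation": [0, 0, -4.3], "hand": 1},
  {"xyz": [0.1, 2.1, 9.0], "rotation": [0, 0, -4.3], "hand": 1},
  {"xyz": [0.1, 2.1, 11.2], "rotation": [0, 0, -4.3], "hand": 0.6},
  {"xyz": [0.1, 2.1, 12.4], "rotation": [0, 0, -4.3], "hand": 0.4},
])

```text
time: 2.75
eef_pos: [504.2, 224.1, 23.1]
ee_rot: [-179.7, 0.0, 94.7]
wrist_force: [-1.4, -0.5, -0.5]
opening: 64.2
gripper_force: 0.0
```

send_rows([
  {"xyz": [0, 0, 0], "rotation": [0, 0, 0], "hand": -0.3},
  {"xyz": [0, 0, 0], "rotation": [0, 0, 0], "hand": -0.6},
  {"xyz": [0, 0, 0], "rotation": [0, 0, 0], "hand": -1},
  {"xyz": [0, 0, 0], "rotation": [0, 0, 0], "hand": -1},
  {"xyz": [0, 0, 0], "rotation": [0, 0, 0], "hand": -1},
], newtons=40)

```text
time: 3.17
eef_pos: [508.4, 224.4, 27.9]
ee_rot: [179.8, -0.1, 94.5]
wrist_force: [-0.5, 1.8, 1.2]
opening: 22.8
gripper_force: 40.8
```

send_rows([
  {"xyz": [0, 0, 0], "rotation": [0, 0, 0], "hand": -1},
  {"xyz": [0, 0, 0], "rotation": [0, 0, 0], "hand": -1},
  {"xyz": [0, 0, 0], "rotation": [0, 0, 0], "hand": -1},
])

```text
time: 3.42
eef_pos: [508.4, 224.3, 27.9]
ee_rot: [179.8, -0.1, 94.5]
wrist_force: [-1.4, 1.7, 6.7]
opening: 22.9
gripper_force: 41.3
```

```bash
python3 - <<'E'
from h import *
s=bot.get_state(); print(s['eef_pos'],s['ee_rot'],s['opening'],s['gripper_force'],s['wrist_force'])
f=grab_frame('wrist'); save(f,'w2.png')
f=grab_frame('top'); save(f,'t2.png')
for q in ['cassette','tab_grip','dish','press','end_stop','handle_hinge','handle_grip','release_tip']: lm('top',f,q,2)
E
```

```text
[508.37882506 224.34793446  27.92658431] [ 1.79796808e+02 -6.91900862e-02  9.45271435e+01] 22.943361056334794 41.25210642814636 [-1.44979404  1.69572575  6.73787693]
top cassette 0.9 [509.7 137.2   1.9] [252. 257.]
top cassette 0.56 [ 6.321e+02  1.243e+02 -5.000e-01] [256. 209.]
top tab_grip 0.74 [508.7 223.3  10.6] [217. 258.]
top tab_grip 0.68 [699.5 135.1   5.5] [251. 184.]
top dish 0.88 [548.9  20.5  -1. ] [298. 240.]
top press 0.95 [ 5.650e+02 -1.406e+02  3.000e-01] [361. 231.]
top end_stop 0.88 [ 570.3 -199.5    7. ] [384. 227.]
top end_stop 0.46 [ 505.  -148.1  257.8] [387. 236.]
top handle_hinge 0.82 [ 562.4 -141.1  158.1] [372. 218.]
top handle_grip 0.8 [ 504.5 -150.5  259.4] [389. 236.]
top release_tip 0.76 [ 565.8 -139.6  233.7] [378. 209.]
```

View pics/w2.png

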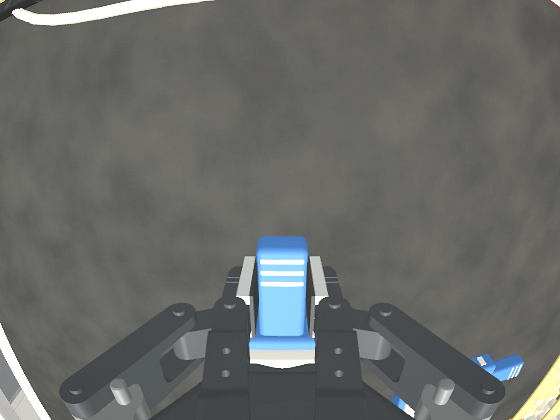

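The tab sits squarely in the jaws (opening 22.9 mm, tab centred at u≈282). Now I slide it towards −x to clear the dish.

send_rows([
  {"xyz": [-0.2, -0.5, -0.1], "rotation": [0, 0, 0], "hand": -1},
  {"xyz": [-0.6, -1.6, -0.1], "rotation": [0, 0, 0], "hand": -1},
  {"xyz": [-1.2, -2.9, -0.1], "rotation": [0, 0, 0], "hand": -1},
  {"xyz": [-1.7, -4.2, -0.1], "rotation": [0, 0, 0], "hand": -1},
  {"xyz": [-2.1, -5.0, -0.1], "rotation": [0, 0, 0], "hand": -1},
])

```text
time: 4.33
eef_pos: [459.0, 198.6, 27.9]
ee_rot: [179.8, -0.0, 94.6]
wrist_force: [2.0, 1.4, 2.9]
opening: 22.6
gripper_force: 40.8
```

send_rows([
  {"xyz": [-0.7, 0, 0], "rotation": [0, 0, 0], "hand": -1},
  {"xyz": [-1.9, 0, 0], "rotation": [0, 0, 0], "hand": -1},
  {"xyz": [-3.3, 0, 0], "rotation": [0, 0, 0], "hand": -1},
  {"xyz": [-4.4, 0, 0], "rotation": [0, 0, 0], "hand": -1},
  {"xyz": [-5.0, 0, 0], "rotation": [0, 0, 0], "hand": -1},
])

```text
time: 4.75
eef_pos: [463.5, 148.5, 27.9]
ee_rot: [179.9, -0.1, 94.4]
wrist_force: [-0.6, 4.9, 5.2]
opening: 22.8
gripper_force: 41.1
```

```bash
python3 - <<'E'
from h import *
f=grab_frame('top'); 
f=grab_frame('top'); save(f,'t3.png')
for q in ['cassette','tab_grip','dish']: lm('top',f,q,2)
s=bot.get_state(); print(s['wrist_force'],s['opening'])
go([460,-44,29],94.5)
E
```

```text
top cassette 0.82 [ 4.659e+02  6.010e+01 -4.000e-01] [284. 273.]
top cassette 0.73 [635.7 124.9   1.8] [256. 208.]
top tab_grip 0.78 [699.8 134.2   7.6] [251. 183.]
[ 0.48433748 -2.4797306   6.63392135] 22.633741391960086
at [463.6 147.8  27.9] [1.799e+02 1.000e-01 9.450e+01] t 5.0
shift cm [-19.09  -1.87  -0.09] rot [0.1 0.1 0. ]
```

View pics/t3.png

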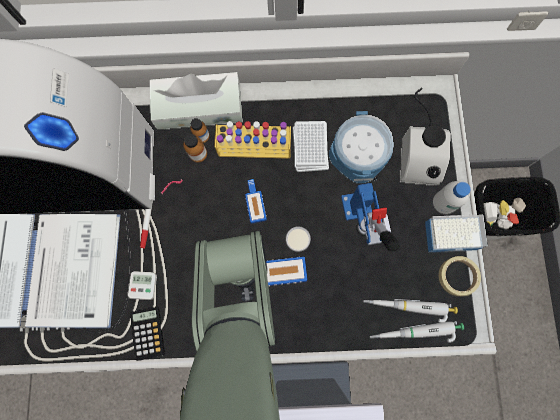

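The picture shows the tray at (285,272), clear of the dish at (298,239) by about 8 px (roughly 19 mm). I carry on along −y.

send_rows([
  {"xyz": [-0.7, -0.1, 0], "rotation": [0, 0, 0], "hand": -1},
  {"xyz": [-2.0, -0.2, 0], "rotation": [0, 0, 0], "hand": -1},
  {"xyz": [-3.6, -0.4, 0], "rotation": [0, 0, 0], "hand": -1},
  {"xyz": [-5.2, -0.5, 0], "rotation": [0, 0, 0], "hand": -1},
  {"xyz": [-6.8, -0.7, 0], "rotation": [0, 0, 0], "hand": -1},
])

```text
time: 5.42
eef_pos: [462.0, 80.4, 27.9]
ee_rot: [179.9, -0.1, 94.5]
wrist_force: [0.6, 5.9, 5.7]
opening: 23.0
gripper_force: 41.2
```

send_rows([
  {"xyz": [-1.6, -0.2, 0], "rotation": [0, 0, 0], "hand": -1},
  {"xyz": [-3.2, -0.3, 0], "rotation": [0, 0, 0], "hand": -1},
  {"xyz": [-4.8, -0.5, 0], "rotation": [0, 0, 0], "hand": -1},
  {"xyz": [-6.2, -0.6, 0], "rotation": [0, 0, 0], "hand": -1},
  {"xyz": [-7.3, -0.7, 0], "rotation": [0, 0, 0], "hand": -1},
])

```text
time: 5.83
eef_pos: [460.5, 6.7, 27.9]
ee_rot: [179.9, -0.1, 94.4]
wrist_force: [-0.1, 6.6, 7.8]
opening: 22.7
gripper_force: 41.4
```

send_rows([
  {"xyz": [-1.2, -0.1, 0], "rotation": [0, 0, 0], "hand": -1},
  {"xyz": [-2.4, -0.2, 0], "rotation": [0, 0, 0], "hand": -1},
  {"xyz": [-3.6, -0.4, 0], "rotation": [0, 0, 0], "hand": -1},
  {"xyz": [-4.6, -0.5, 0], "rotation": [0, 0, 0], "hand": -1},
  {"xyz": [-5.0, -0.5, 0], "rotation": [0, 0, 0], "hand": -1},
])

```text
time: 6.25
eef_pos: [459.2, -43.5, 27.9]
ee_rot: [179.9, -0.1, 94.4]
wrist_force: [-0.2, 6.7, 9.8]
opening: 22.8
gripper_force: 41.6
```

```bash
python3 - <<'E'
from h import *
f=grab_frame('top'); f=grab_frame('top')
for q in ['cassette','tab_grip','dish','press','end_stop','handle_hinge','handle_grip']: lm('top',f,q,2)
g=grab_frame('scene'); save(g,'s4.png')
for q in ['cassette','tab_grip','dish','press','end_stop','handle_hinge','handle_grip']: lm('scene',g,q,2)
for q in ['press']:
    f2=grab_frame('wrist'); lm('wrist',f2,q,2); lm('wrist',f2,'end_stop',2);lm('wrist',f2,'cassette',2)
# enlarged top crop around the press
c=f['color'][170:300,280:460,::-1]; cv2.imwrite('pics/t4c.png',cv2.resize(c,None,fx=4.4,fy=4.4,interpolation=cv2.INTER_CUBIC))
s=bot.get_state(); print(s['wrist_force'],s['opening'])
go([460,-44,29],94.5)
E
```

```text
top cassette 0.62 [634.5 125.4  -2.4] [256. 209.]
top tab_grip 0.82 [698.7 135.7   5.1] [251. 184.]
top dish 0.93 [546.6  21.2  -2.2] [298. 241.]
top press 0.67 [ 567.2 -137.9    2.1] [360. 230.]
top handle_hinge 0.9 [ 563.6 -139.2  156.9] [371. 218.]
top handle_grip 0.72 [ 504.5 -149.2  255.8] [388. 236.]
top handle_grip 0.49 [ 566.8 -140.4  232.8] [378. 208.]
scene cassette 0.89 [635.8 124.3   1.2] [279. 249.]
scene cassette 0.81 [ 464.9 -133.     2.8] [281. 339.]
scene tab_grip 0.69 [460.1 -43.5   6. ] [255. 312.]
scene dish 0.6 [554.7  19.4   0.6] [275. 283.]
scene press 0.7 [ 566.6 -140.1    3.7] [325. 320.]
scene end_stop 0.84 [ 574.9 -197.7    6.9] [347. 334.]
scene handle_hinge 0.72 [ 559.5 -144.4  156. ] [328. 261.]
scene handle_grip 0.86 [ 501.3 -142.8  264.6] [304. 218.]
[-0.63583184  0.34201165  6.91721457] 22.8178056477545
at [459.3 -43.9  27.9] [1.799e+02 1.000e-01 9.450e+01] t 7.3
shift cm [-0.01  0.07 -0.11] rot [0.1 0.1 0. ]
```

View pics/t4c.png

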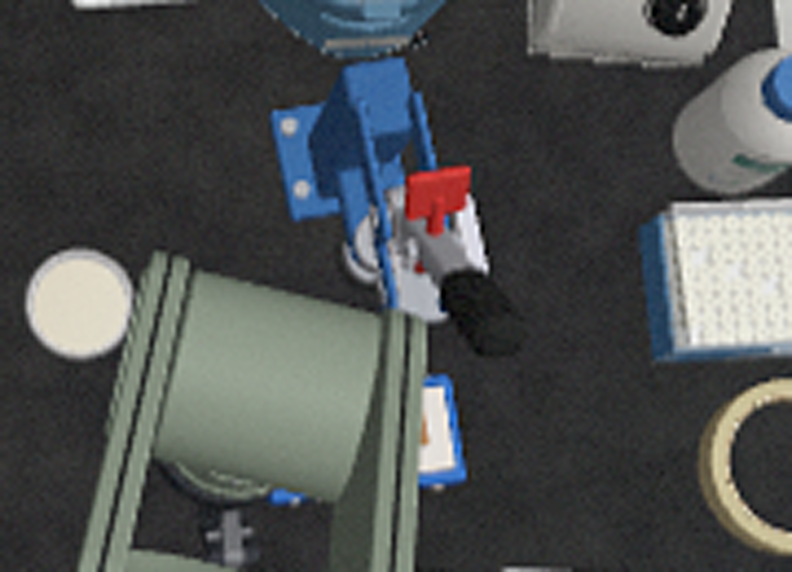

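The crop shows the press's foot plate with its left edge running from (272,113) to (295,222), nearly parallel to the tray's right edge from (445,376) to (466,480). The wrist link is wide, so I check its clearance to the handle.

View pics/s4.png

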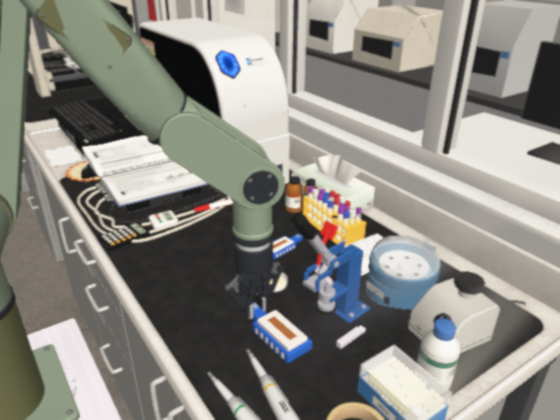

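```bash
python3 - <<'E'
from h import *
f=grab_frame('top')
g=lambda a,b,z: toplane(f,280+a/4.4-.39,170+b/4.4-.39,z)[:2].round(1)
for n,p,q,z in [('foot',(272,113),(295,222),8),('tray',(445,376),(466,480),22),('arm',(155,400),(425,400),250),('arm400',(155,400),(425,400),150)]: 
    A,B=g(*p,z),g(*q,z);d=A-B;print(n,A,B,np.degrees(np.arctan2(d[1],d[0])))
print(np.array(f['cam_to_world']).round(2))
A,B=g(406,178,233),g(470,167,233);d=A-B;print('paddle',A,B,np.degrees(np.arctan2(-d[0],d[1])))
E
```

```text
foot [657.8 -96.4] [ 592.2 -105.3] 7.726186652023796
tray [ 497.8 -181. ] [ 439.7 -187.6] 6.480860988043418
arm [463.6  -5.1] [ 458.6 -123.9] 87.58998379981558
arm400 [475.7 -10.8] [ 470.1 -143.6] 87.58534347914923
[[-4.00000e-02  9.70000e-01 -2.20000e-01  3.59990e+02]
 [-1.00000e+00 -4.00000e-02  0.00000e+00  4.45100e+01]
 [-0.00000e+00  2.20000e-01  9.80000e-01  1.10841e+03]
 [ 0.00000e+00  0.00000e+00  0.00000e+00  1.00000e+00]]
paddle [ 563.3 -127.2] [ 567.2 -157.1] 7.43140797117268
```

Clearances: the wrist cylinder is narrow at handle height, and the wide knuckle sits high and stays about 20 mm to the side. The press is at about (565,−141) with yaw about 7°. I slide the cassette in.

send_rows([
  {"xyz": [-0.5, 0.3, 0], "rotation": [0, 0, -1], "hand": -1},
  {"xyz": [-0.9, 1.2, 0], "rotation": [0, 0, -2], "hand": -1},
  {"xyz": [-1.2, 2.5, 0], "rotation": [0, 0, -2.5], "hand": -1},
  {"xyz": [-1.4, 3.8, 0], "rotation": [0, 0, -2.5], "hand": -1},
  {"xyz": [-1.4, 4.5, 0], "rotation": [0, 0, -2.5], "hand": -1},
])

```text
time: 7.77
eef_pos: [504.8, -54.4, 27.8]
ee_rot: [-179.9, 0.0, 97.0]
wrist_force: [-5.7, -1.0, 14.1]
opening: 23.1
gripper_force: 42.3
```

```bash
python3 - <<'E'
from h import *
g=grab_frame('scene'); g=grab_frame('scene')
for q in ['cassette','tab_grip','dish','press','end_stop']: lm('scene',g,q,2)
s=bot.get_state(); print(s['wrist_force'],s['opening'])
go([554,-50.6,28],97)
E
```

```text
scene cassette 0.69 [ 514.5 -142.1    2.2] [305. 332.]
scene tab_grip 0.75 [507.2 -54.    6.5] [276. 307.]
scene tab_grip 0.58 [695.6 134.4   6.5] [296. 238.]
scene press 0.69 [ 566.3 -142.     2.5] [325. 321.]
scene end_stop 0.71 [ 572.1 -197.7    6.8] [346. 335.]
scene end_stop 0.69 [ 560.  -143.9  158.8] [328. 259.]
[ 3.11098465 -1.60515005  5.64740391] 22.58745643822943
at [506.1 -54.4  27.9] [1.798e+02 1.000e-01 9.700e+01] t 8.12
shift cm [-0.21  4.8   0.  ] rot [0.2 0.1 0. ]
```

send_rows([
  {"xyz": [0, 0.6, 0], "rotation": [0, 0, 0], "hand": -1},
  {"xyz": [0, 1.8, 0], "rotation": [0, 0, 0], "hand": -1},
  {"xyz": [0, 3.1, 0], "rotation": [0, 0, 0], "hand": -1},
  {"xyz": [0, 4.2, 0], "rotation": [0, 0, 0], "hand": -1},
  {"xyz": [0, 4.8, 0], "rotation": [0, 0, 0], "hand": -1},
])

```text
time: 8.53
eef_pos: [551.2, -48.1, 27.8]
ee_rot: [-179.7, -0.0, 97.0]
wrist_force: [-7.5, -2.0, 16.0]
opening: 22.9
gripper_force: 42.6
```

send_rows([
  {"xyz": [-0.1, 0, 0], "rotation": [0, 0, 0], "hand": -1},
  {"xyz": [-0.2, 0, 0], "rotation": [0, 0, 0], "hand": -1},
  {"xyz": [-0.3, 0, 0], "rotation": [0, 0, 0], "hand": -1},
  {"xyz": [-0.4, 0, 0], "rotation": [0, 0, 0], "hand": -1},
  {"xyz": [-0.4, 0, 0], "rotation": [0, 0, 0], "hand": -1},
])

```text
time: 8.95
eef_pos: [552.4, -49.5, 27.8]
ee_rot: [-180.0, -0.2, 97.0]
wrist_force: [-1.1, 6.8, 11.7]
opening: 22.6
gripper_force: 41.9
```

```bash
python3 - <<'E'
from h import *
g=grab_frame('scene'); g=grab_frame('scene'); save(g,'s5.png')
c=g['color'][200:370,220:420,::-1]; cv2.imwrite('pics/s5c.png',cv2.resize(c,None,fx=3.5,fy=3.5,interpolation=cv2.INTER_CUBIC))
for q in ['cassette','tab_grip','dish','press','end_stop','handle_hinge']: lm('scene',g,q,2)
f=grab_frame('top')
for q in ['cassette','tab_grip','dish','press','end_stop','handle_hinge','release_tip','handle_grip']: lm('top',f,q,2)
s=bot.get_state(); print(s['wrist_force'],s['opening'])
go([554,-54.6,28],97)
E
```

```text
scene cassette 0.87 [ 564.3 -136.2    0.7] [323. 321.]
scene cassette 0.5 [637.  126.9  -0.7] [278. 249.]
scene tab_grip 0.57 [553.9 -51.2   7.4] [294. 297.]
scene dish 0.7 [549.6  17.2   2.5] [274. 283.]
scene press 0.67 [ 565.  -139.2    3.9] [324. 320.]
scene end_stop 0.56 [ 572.1 -196.7    7.8] [346. 334.]
scene handle_hinge 0.94 [ 561.  -144.8  154.5] [328. 261.]
top cassette 0.75 [636.  127.4   2.8] [255. 208.]
top cassette 0.62 [ 556.6 -136.9   -2.1] [360. 234.]
top tab_grip 0.89 [701.2 131.3   7.5] [253. 183.]
top dish 0.55 [ 5.474e+02  2.600e+01 -2.000e-01] [296. 240.]
top press 0.88 [ 565.5 -139.6    3.2] [361. 230.]
top end_stop 0.74 [ 571.5 -199.2    9.4] [384. 226.]
top handle_hinge 0.59 [ 561.6 -141.1  155.4] [372. 219.]
top handle_grip 0.57 [ 504.2 -149.3  259.7] [388. 236.]
[-0.05320221  7.50216948 11.07924278] 22.91625913057256
at [552.4 -49.5  27.8] [-180.    -0.2   97. ] t 9.8
shift cm [-0.52  0.09 -0.02] rot [-0.  -0.2 -0. ]
```

View pics/s5c.png

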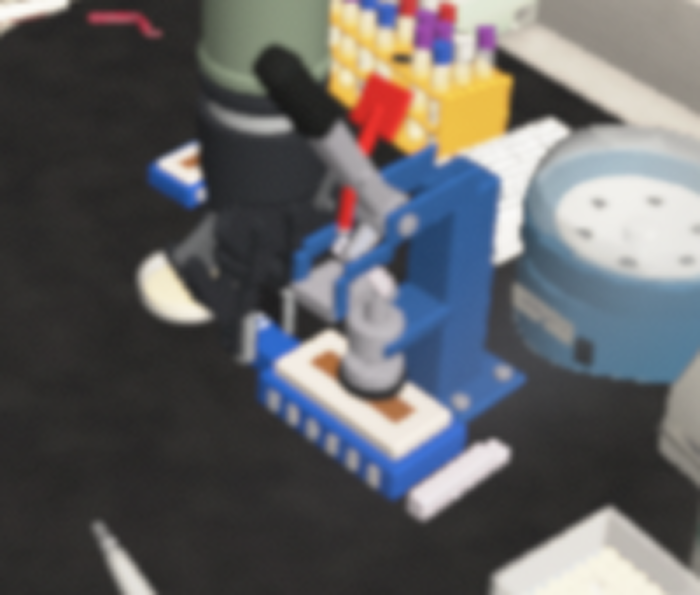

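The tray lies under the pad, with its front end at (400,490) close to the stop at (420,500). The 7 N in y may be friction from my downward pressure, so I ease that and creep forward.

send_rows([
  {"xyz": [0, 0, -0.1], "rotation": [0, 0, 0], "hand": -1},
  {"xyz": [0, 0, -0.1], "rotation": [0, 0, 0], "hand": -1},
  {"xyz": [0, 0, -0.1], "rotation": [0, 0, 0], "hand": -1},
])

```text
time: 10.05
eef_pos: [551.8, -50.5, 27.8]
ee_rot: [-179.9, -0.1, 97.0]
wrist_force: [0.5, 5.1, 5.8]
opening: 22.8
gripper_force: 41.4
```

send_rows([
  {"xyz": [-0.1, 0.1, 0], "rotation": [0, 0, 0], "hand": -1},
  {"xyz": [-0.2, 0.1, 0], "rotation": [0, 0, 0], "hand": -1},
  {"xyz": [-0.2, 0.1, 0], "rotation": [0, 0, 0], "hand": -1},
  {"xyz": [-0.2, 0.1, 0], "rotation": [0, 0, 0], "hand": -1},
])

```text
time: 10.38
eef_pos: [552.7, -52.1, 27.8]
ee_rot: [-179.8, -0.2, 97.0]
wrist_force: [-1.4, 4.3, 8.2]
opening: 22.9
gripper_force: 41.5
```

send_rows([
  {"xyz": [-0.1, 0, -0.1], "rotation": [0, 0, 0], "hand": -1},
  {"xyz": [-0.2, 0, -0.1], "rotation": [0, 0, 0], "hand": -1},
  {"xyz": [-0.2, 0, -0.1], "rotation": [0, 0, 0], "hand": -1},
  {"xyz": [-0.2, 0, -0.1], "rotation": [0, 0, 0], "hand": -1},
])

```text
time: 10.72
eef_pos: [553.1, -55.5, 28.0]
ee_rot: [-179.9, -0.0, 97.0]
wrist_force: [-1.7, -0.1, -1.0]
opening: 22.7
gripper_force: 40.5
```

```bash
python3 - <<'E'
from h import *
g=grab_frame('scene'); g=grab_frame('scene')
c=g['color'][285:355,270:380,::-1]; cv2.imwrite('pics/s6c.png',cv2.resize(c,None,fx=7,fy=7,interpolation=cv2.INTER_CUBIC))
for q in ['cassette','tab_grip','press','end_stop','handle_hinge']: lm('scene',g,q,2)
P=np.array([565,-141,0]); A=R.from_euler('z',7,degrees=True)
# predicted pixels in crop for tray corners/stop, at nominal place
for n,l in [('tray -x-y top',(-30,-55,22)),('tray +x-y top',(30,-55,22)),('tray -x+y top',(-30,55,22)),('stop inner -x top',(-30,-57.5,14)),('stop inner +x top',(30,-57.5,14))]:
    u,v=pix(g,P+A.apply(l)); print(n,round((u-270+.5)*7),round((v-285+.5)*7))
s=bot.get_state(); print(s['eef_pos'],s['wrist_force'],s['opening'])
E
```

```text
scene cassette 0.92 [ 565.5 -144.5    3. ] [326. 322.]
scene cassette 0.66 [638.1 126.4  -0.7] [279. 249.]
scene tab_grip 0.83 [553.4 -57.    6.8] [295. 299.]
scene press 0.56 [ 564.6 -141.5    3.1] [324. 321.]
scene end_stop 0.77 [ 573.2 -199.8    6.7] [347. 335.]
scene end_stop 0.34 [ 561.9 -143.7  156. ] [328. 260.]
scene handle_hinge 0.71 [ 565.6 -143.4  154.6] [330. 260.]
tray -x-y top 459 359
tray +x-y top 605 258
tray -x+y top 179 154
stop inner -x top 463 386
stop inner +x top 609 284
[554.14878978 -55.44645494  28.69621614] [-1.19326737 -0.13190842 -2.32173266] 23.267234801854695
```

View pics/s6c.png

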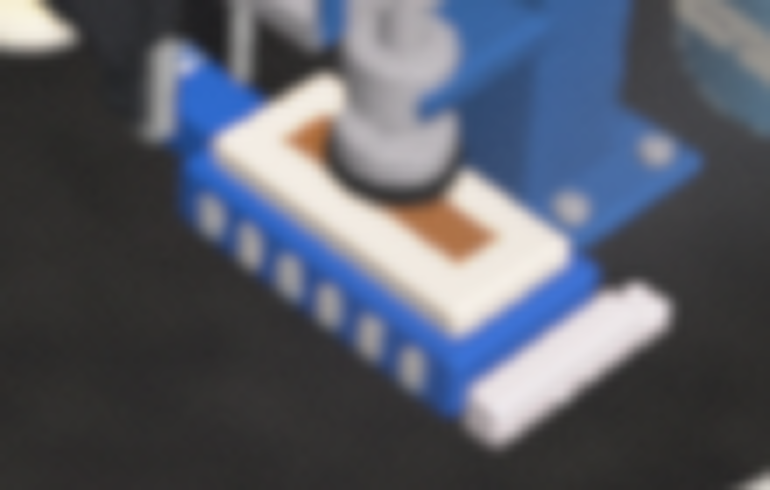

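The tray is parallel and near the stop: its front edge runs (445,360)–(600,265) and the stop's inner edge (468,395)–(635,283). Pad and stop both suggest nudging it about 4 mm towards the column. I do that, then open.

send_rows([
  {"xyz": [0, 0.2, 0.05], "rotation": [0, 0, 0], "hand": -1},
  {"xyz": [0, 0.4, 0.05], "rotation": [0, 0, 0], "hand": -1},
  {"xyz": [0, 0.4, 0.05], "rotation": [0, 0, 0], "hand": -1},
  {"xyz": [0, 0.4, 0.05], "rotation": [0, 0, 0], "hand": -1},
])

```text
time: 11.4
eef_pos: [558.2, -54.8, 28.3]
ee_rot: [-180.0, -0.0, 97.0]
wrist_force: [-0.7, -0.8, -1.5]
opening: 22.8
gripper_force: 40.4
```

send_rows([
  {"xyz": [0, 0, 0], "rotation": [0, 0, 0], "hand": -0.3},
  {"xyz": [0, 0, 0], "rotation": [0, 0, 0], "hand": 0},
  {"xyz": [0, 0, 0], "rotation": [0, 0, 0], "hand": 0},
  {"xyz": [0, 0, 0], "rotation": [0, 0, 0], "hand": 0},
  {"xyz": [0, 0, -0.5], "rotation": [0, 0, 0], "hand": 0},
])

```text
time: 11.82
eef_pos: [557.8, -54.7, 33.0]
ee_rot: [-179.9, -0.0, 97.0]
wrist_force: [-0.8, 0.4, -0.4]
opening: 42.6
gripper_force: 0.0
```

```bash
python3 - <<'E'
from h import *
g=grab_frame('scene'); 
for q in ['cassette','tab_grip','press','end_stop','dish']: lm('scene',g,q,1)
f=grab_frame('wrist')
for q in ['cassette','tab_grip','press','end_stop','dish']: lm('wrist',f,q,1)
f=grab_frame('top')
for q in ['cassette','press','handle_grip','handle_hinge','dish','release_tip']: lm('top',f,q,1)
s=bot.get_state(); print(s['eef_pos'],s['ee_rot'],s['wrist_force'],s['opening'],s['joints'])
E
```

```text
scene cassette 0.78 [ 5.712e+02 -1.438e+02 -1.000e-01] [328. 322.]
scene tab_grip 0.69 [556.6 -54.3   6.5] [296. 298.]
scene press 0.64 [ 562.8 -142.6    3.1] [324. 322.]
scene end_stop 0.86 [ 575.5 -199.6    7. ] [348. 335.]
scene dish 0.73 [ 5.51e+02  1.89e+01 -2.00e-01] [274. 284.]
wrist cassette 0.95 [ 574.  -138.7    0.7] 
wrist tab_grip 0.56 [557.2 -55.7   5.8] 
wrist dish 0.83 [547.8  20.8  -1.4] 
top cassette 0.95 [635.  124.8  -3. ] [256. 208.]
top handle_grip 0.57 [ 504.  -151.1  256.5] [389. 236.]
top handle_hinge 0.76 [ 561.9 -144.2  158.8] [374. 218.]
top dish 0.67 [ 566.6 -138.7  231.5] [377. 208.]
top release_tip 0.57 [ 563.9 -141.2  232.9] [379. 210.]
[558.31405355 -54.84849434  33.43408665] [-1.79999231e+02  7.88272466e-04  9.70336716e+01] [0.0019992  0.73051842 0.60650552] 42.755093216618704 [-1.44488915e+01  2.60186463e+01  9.90638690e+01 -1.24054466e-03
  5.49179118e+01 -2.14818501e+01]
```

send_rows([
  {"xyz": [0, 0, -2], "rotation": [0, 0, 0], "hand": 0},
  {"xyz": [0.5, 0, -5], "rotation": [0, 0, 0], "hand": 0},
  {"xyz": [1.5, 0, -9], "rotation": [0, 0, 0], "hand": -0.5},
  {"xyz": [3, 0, -13], "rotation": [0, 0, 0], "hand": -1},
  {"xyz": [4, 0, -16], "rotation": [0, 0, 0], "hand": -1},
])

```text
time: 13.18
eef_pos: [554.0, -14.6, 196.5]
ee_rot: [179.8, 0.0, 97.0]
wrist_force: [1.7, 0.2, 0.8]
opening: 6.8
gripper_force: 0.0
```

send_rows([
  {"xyz": [0, -3, -3], "rotation": [0, 0, 0], "hand": -1},
  {"xyz": [0, -7, -6], "rotation": [0, 0, 0], "hand": -1},
  {"xyz": [0, -10.5, -9], "rotation": [0, 0, 0], "hand": -1},
  {"xyz": [0, -13, -11], "rotation": [0, 0, 0], "hand": -1},
  {"xyz": [0, -14, -12], "rotation": [0, 0, 0], "hand": -1},
])

```text
time: 13.6
eef_pos: [412.6, -32.5, 316.8]
ee_rot: [179.8, 0.1, 97.0]
wrist_force: [0.7, 0.3, -0.3]
opening: 0.0
gripper_force: 0.0
```

```bash
python3 - <<'E'
from h import *
D={}
for k in range(3):
  for cam in ['scene','top','wrist']:
    f=grab_frame(cam)
    for q in ['cassette','press','end_stop','handle_hinge','handle_grip','tab_grip','release_tip']:
        for r in nets.landmark_of(cam,q)[:3]:
            P=w(f,r['point'])
            ok={'cassette':abs(P[0]-567)<30 and P[2]<30,'press':P[2]<30,'end_stop':P[2]<30,'tab_grip':P[1]<0}.get(q,True)
            if ok and abs(P[1]+130)<100 and r['confidence']>.4: D.setdefault((cam,q),[]).append(P); break
for k,v in sorted(D.items(),key=lambda t:t[0][1]): print(k,len(v),np.mean(v,0).round(1),np.std(v,0).round(1))
for k in ['scene','top','wrist']: save(grab_frame(k),k+'7.png')
s=bot.get_state(); print(s['eef_pos'],s['time'])
E
```

```text
('scene', 'cassette') 3 [ 568.  -141.4    2.2] [0.3 0.5 0.5]
('top', 'cassette') 3 [ 564.2 -144.4    0.7] [0.4 0.4 0.3]
('wrist', 'cassette') 3 [ 572.4 -141.9   -0. ] [0.9 1.  0.4]
('scene', 'end_stop') 3 [ 575.3 -200.6    7.1] [0.8 1.2 0.4]
('top', 'end_stop') 3 [ 573.8 -200.2    7.2] [0.6 0.9 1.6]
('wrist', 'end_stop') 3 [ 570.6 -200.5    8. ] [1.9 1.5 2.1]
('scene', 'handle_grip') 3 [ 504.9 -146.8  261.9] [0.6 0.8 2.7]
('top', 'handle_grip') 3 [ 502.7 -148.1  257.8] [0.3 0.  0.7]
('wrist', 'handle_grip') 1 [ 565.  -143.2    4.3] [0. 0. 0.]
('top', 'handle_hinge') 3 [ 563.2 -142.6  153.3] [1.6 0.8 1.4]
('wrist', 'handle_hinge') 3 [ 564.1 -140.8  154.5] [1.9 0.2 0.6]
('scene', 'handle_hinge') 2 [ 560.7 -144.8  155.8] [0.1 1.3 0.9]
('scene', 'press') 3 [ 564.9 -140.9    2.8] [0.8 1.8 1.1]
('top', 'press') 3 [ 565.6 -138.6    1.7] [1.4 0.9 2.1]
('wrist', 'press') 3 [ 564.6 -141.6    1.4] [0.5 1.3 0.7]
('scene', 'release_tip') 3 [ 565.5 -141.4  234.1] [1.2 0.5 1.9]
('top', 'release_tip') 3 [ 565.3 -140.1  231.3] [1.9 1.9 0.4]
('wrist', 'release_tip') 3 [ 563.2 -141.2  237. ] [1.2 1.2 1.6]
('scene', 'tab_grip') 3 [ 565.1 -103.4    6.4] [ 7.8 67.8  0.6]
('wrist', 'tab_grip') 3 [559.4 -56.3   6.8] [0.8 1.9 0.8]
('top', 'tab_grip') 1 [ 504.7 -149.1  259.9] [0. 0. 0.]
[414.47212006 -32.2885411  313.45826222] 17.35
```

The cassette, about (568,−142), and the press, about (565,−141), agree within 4 mm, which is good enough. Now I bring the closed fingers above the grip.

send_rows([
  {"xyz": [-2, 1.3, -2], "rotation": [0, 0, 0], "hand": -1},
  {"xyz": [-5, 3.4, -2], "rotation": [0, 0, 0], "hand": -1},
  {"xyz": [-8, 5.6, -2], "rotation": [0, 0, 0], "hand": -1},
  {"xyz": [-11, 7.6, -2], "rotation": [0, 0, 0], "hand": -1},
  {"xyz": [-12.7, 8.8, -2], "rotation": [0, 0, 0], "hand": -1},
])

```text
time: 17.77
eef_pos: [519.1, -150.3, 333.2]
ee_rot: [180.0, 0.1, 96.9]
wrist_force: [-0.2, 0.1, 0.5]
opening: 0.1
gripper_force: 0.0
```

```bash
cat > p.py <<'E'
from h import *
P0=np.array([564.8,-141.8,0]); A=R.from_euler('z',7,degrees=True)
def press(): 
    s=bot.get_state(); print('tip in press frame',A.inv().apply(s['eef_pos']-P0-[0,0,22]).round(1),s['wrist_force'].round(1),round(s['time'],2))
if __name__=='__main__':
    press()
    for a in [.97,.85,.7,.55,.4,.25,.1,0]: 
        print(a,round(-122*np.cos(a)+11*np.sin(a)+12*a/.97,1),round(155+122*np.sin(a)+11*np.cos(a),1))
E
python3 p.py
```

```text
tip in press frame [-46.4  -2.9 311.2] [-0.2  0.1  0.5] 17.77
0.97 -47.9 261.9
0.85 -61.7 253.9
0.7 -77.6 242.0
0.55 -91.5 228.1
0.4 -103.1 212.6
0.25 -112.4 195.8
0.1 -119.1 178.1
0 -122.0 166.0
```

send_rows([
  {"xyz": [0.2, -0.1, 3.0], "rotation": [0, 0, 0], "hand": -1},
  {"xyz": [0.2, -0.2, 5.0], "rotation": [0, 0, 0], "hand": -1},
  {"xyz": [0.2, -1.5, 5.8], "rotation": [0, 0, 0], "hand": -1},
  {"xyz": [0.2, -3.1, 6.9], "rotation": [0, 0, 0], "hand": -1},
  {"xyz": [0.2, -4.5, 8.3], "rotation": [0, 0, 0], "hand": -1},
])

```text
time: 18.18
eef_pos: [473.3, -151.3, 250.6]
ee_rot: [179.8, 0.0, 97.0]
wrist_force: [1.5, 0.8, 1.1]
opening: -0.1
gripper_force: 1.2
```

send_rows([
  {"xyz": [0, -0.6, 0.8], "rotation": [0, 0, 0], "hand": -1},
  {"xyz": [0, -1.2, 1.6], "rotation": [0, 0, 0], "hand": -1},
  {"xyz": [0, -1.6, 2.4], "rotation": [0, 0, 0], "hand": -1},
  {"xyz": [0, -2.0, 3.2], "rotation": [0, 0, 0], "hand": -1},
  {"xyz": [0, -2.4, 4.0], "rotation": [0, 0, 0], "hand": -1},
])

```text
time: 18.6
eef_pos: [449.6, -154.5, 210.9]
ee_rot: [179.8, 0.1, 97.1]
wrist_force: [3.2, 0.3, 2.2]
opening: -0.0
gripper_force: 1.5
```

```bash
python3 - <<'E'
from p import *
press()
f=grab_frame('scene')
for q in ['handle_grip','release_tip','cassette']: lm('scene',f,q,1)
E
```

```text
tip in press frame [-115.8    1.4  188.9] [3.2 0.3 2.2] 18.6
scene handle_grip 0.64 [ 447.  -154.   187.1] [281. 270.]
scene release_tip 0.51 [ 511.  -149.   210.8] [310. 245.]
scene cassette 0.59 [ 568.7 -142.1   -0.6] [326. 322.]
```

send_rows([
  {"xyz": [0, -0.3, 0.8], "rotation": [0, 0, 0], "hand": -1},
  {"xyz": [0, -0.5, 1.5], "rotation": [0, 0, 0], "hand": -1},
  {"xyz": [0, -0.6, 2.1], "rotation": [0, 0, 0], "hand": -1},
  {"xyz": [0, -0.6, 2.5], "rotation": [0, 0, 0], "hand": -1},
  {"xyz": [0, -0.6, 2.7], "rotation": [0, 0, 0], "hand": -1},
])

```text
time: 19.22
eef_pos: [441.7, -154.7, 184.9]
ee_rot: [-179.8, -0.1, 97.0]
wrist_force: [-9.6, 4.3, 24.3]
opening: 0.1
gripper_force: 12.3
```

```bash
python3 - <<'E'
from p import *
press()
f=grab_frame('scene')
for q in ['handle_grip','release_tip','cassette']: lm('scene',f,q,1)
press()
E
```

```text
tip in press frame [-123.8    2.2  162.9] [-9.6  4.3 24.3] 19.22
scene handle_grip 0.7 [ 5.704e+02 -1.412e+02 -3.000e-01] [326. 321.]
scene release_tip 0.51 [ 502.5 -148.4  198.9] [305. 252.]
scene cassette 0.65 [ 568.8 -143.8    2.9] [327. 321.]
tip in press frame [-123.8    2.3  163.6] [-8.3  3.4 18.2] 19.42
```

The fingers are at the level height with 20 N and the lever tip reads about 199 mm, as expected when locked. I lift off and check that it stays.

send_rows([
  {"xyz": [0, 0, -1], "rotation": [0, 0, 0], "hand": -1},
  {"xyz": [0, 0, -3], "rotation": [0, 0, 0], "hand": -1},
  {"xyz": [0, 0, -6], "rotation": [0, 0, 0], "hand": -1},
  {"xyz": [0, 0, -9], "rotation": [0, 0, 0], "hand": -1},
  {"xyz": [0, 0, -11], "rotation": [0, 0, 0], "hand": -1},
])

```text
time: 19.83
eef_pos: [443.0, -155.1, 295.4]
ee_rot: [179.9, 0.1, 97.0]
wrist_force: [0.5, 0.0, 0.5]
opening: 0.2
gripper_force: 0.0
```

```bash
python3 - <<'E'
from p import *
press()
for cam in ['scene','top','wrist']:
    f=grab_frame(cam)
    for q in ['handle_grip','release_tip','cassette']: lm(cam,f,q,1)
f=grab_frame('scene')
c=f['color'][190:360,250:400,::-1]; cv2.imwrite('pics/s8c.png',cv2.resize(c,None,fx=3.5,fy=3.5,interpolation=cv2.INTER_CUBIC))
press()
E
```

```text
tip in press frame [-122.6    1.7  273.4] [0.5 0.  0.5] 19.83
scene handle_grip 0.63 [ 443.2 -155.2  168.1] [279. 280.]
scene release_tip 0.67 [ 504.  -150.1  197.9] [306. 253.]
scene cassette 0.95 [637.1 127.1   1.1] [278. 249.]
top handle_grip 0.9 [ 443.7 -156.   161.1] [384. 272.]
top release_tip 0.54 [ 566.  -139.2   -2.9] [360. 230.]
top cassette 0.89 [ 562.2 -140.5   -1.9] [361. 232.]
wrist handle_grip 0.89 [ 441.7 -156.4  170.3] 
wrist release_tip 0.76 [ 503.7 -152.7  204.6] 
wrist cassette 0.62 [ 572.3 -142.6    3.3] 
tip in press frame [-123.     2.1  270.8] [-0.4  0.   0.2] 20.48
```

View pics/s8c.png

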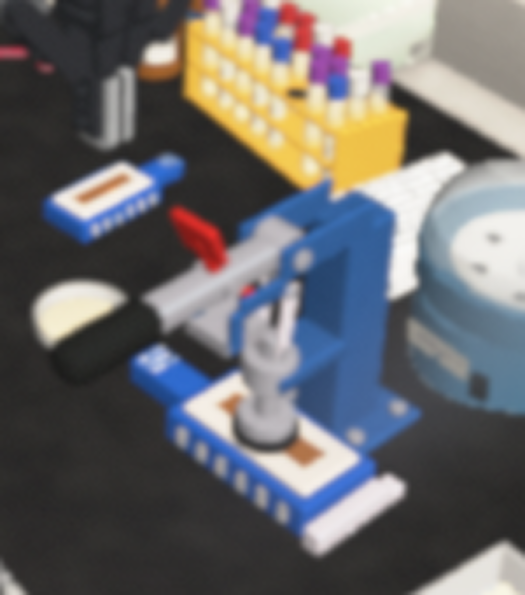

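The press is locked: handle level, grip at (100,340), pad on the lid at (268,430), red lever at (200,238). To flick the lever without sitting in the handle's path, I come in with the hand tilted 30° from the press's +y side.

send_rows([
  {"xyz": [1.0, 0.4, 0], "rotation": [0, -7, 0], "hand": -1},
  {"xyz": [2.0, 0.8, 1.5], "rotation": [0, -14, 0], "hand": -1},
  {"xyz": [2.8, 1.2, 3.5], "rotation": [0, -21, 0], "hand": -1},
  {"xyz": [2.8, 1.6, 5.0], "rotation": [0, -28, 0], "hand": -1},
  {"xyz": [2.8, 1.8, 6.0], "rotation": [0, -30, 0], "hand": -1},
])

```text
time: 20.9
eef_pos: [455.7, -122.1, 230.7]
ee_rot: [-179.8, 30.1, 97.4]
wrist_force: [-0.4, -0.1, -1.0]
opening: 0.0
gripper_force: 0.0
```

```bash
cat > q.py <<'E'
from p import *
s=bot.get_state(); Rt=R.from_euler('xyz',s['ee_rot'],degrees=True)
tip=s['eef_pos']+Rt.apply([0,0,22]); print('tip',A.inv().apply(tip-P0).round(1),s['ee_rot'].round(1),s['wrist_force'].round(1),s['time'])
print('axes in press',(A.inv()*Rt).as_matrix().round(2).tolist()); 
tgt=P0+A.apply([-105,19,180]); print('shift',(Rt.inv().apply(tgt-tip)/10).round(2))
f=grab_frame('scene')
for q in ['handle_grip','release_tip']: lm('scene',f,q,1)
E
python3 q.py
```

```text
tip [-105.9   21.9  211.6] [-179.8   30.1   97.4] [-0.4 -0.1 -1. ] 20.9
axes in press [[-0.01, 1.0, -0.0], [0.86, 0.01, -0.5], [-0.5, -0.0, -0.86]]
shift [1.34 0.09 2.88]
scene handle_grip 0.84 [ 440.1 -154.7  169.5] [278. 280.]
scene release_tip 0.45 [ 499.3 -148.8  197.8] [304. 253.]
```

send_rows([
  {"xyz": [0.5, 0.0, 0.8], "rotation": [0, 0, 0], "hand": -1},
  {"xyz": [1.0, 0.0, 1.8], "rotation": [0, 0, 0], "hand": -1},
  {"xyz": [1.3, 0.1, 2.9], "rotation": [0, 0, 0], "hand": -1},
  {"xyz": [1.3, 0.1, 2.9], "rotation": [0, 0, 0], "hand": -1},
  {"xyz": [1.3, 0.1, 2.9], "rotation": [0, 0, 0], "hand": -1},
])

```text
time: 21.47
eef_pos: [457.8, -128.6, 200.9]
ee_rot: [-179.9, 30.0, 97.0]
wrist_force: [-0.3, -0.7, 0.4]
opening: -0.1
gripper_force: 0.0
```

send_rows([
  {"xyz": [0, 0.5, 0], "rotation": [0, 0, 0], "hand": -1},
  {"xyz": [0, 1, 0], "rotation": [0, 0, 0], "hand": -1},
  {"xyz": [0, 1.4, 0], "rotation": [0, 0, 0], "hand": -1},
  {"xyz": [0, 1.4, 0], "rotation": [0, 0, 0], "hand": -1},
  {"xyz": [0, 1.4, 0], "rotation": [0, 0, 0], "hand": -1},
])

```text
time: 21.88
eef_pos: [473.0, -126.1, 202.2]
ee_rot: [180.0, 30.0, 97.0]
wrist_force: [0.9, -0.1, 0.0]
opening: 0.1
gripper_force: 0.0
```

```bash
python3 q.py
```

```text
tip [-89.2  15.8 183.2] [180.  30.  97.] [ 0.9 -0.1  0. ] 21.8833
axes in press [[-0.0, 1.0, 0.0], [0.87, 0.0, -0.5], [-0.5, 0.0, -0.87]]
shift [ 0.44 -1.58  0.11]
scene handle_grip 0.7 [ 439.7 -153.   166.1] [277. 281.]
scene release_tip 0.47 [ 498.6 -150.4  199.6] [304. 253.]
```

send_rows([
  {"xyz": [0.2, 0.5, 0], "rotation": [0, 0, 0], "hand": -1},
  {"xyz": [0.2, 1.0, 0], "rotation": [0, 0, 0], "hand": -1},
  {"xyz": [0.2, 1.5, 0], "rotation": [0, 0, 0], "hand": -1},
  {"xyz": [0.2, 2.0, 0], "rotation": [0, 0, 0], "hand": -1},
  {"xyz": [0.2, 2.4, 0], "rotation": [0, 0, 0], "hand": -1},
])

```text
time: 22.45
eef_pos: [496.1, -121.4, 200.7]
ee_rot: [-179.9, 30.0, 97.0]
wrist_force: [-5.4, 0.3, 1.5]
opening: -0.2
gripper_force: 2.4
```

```bash
python3 q.py
```

```text
tip [-65.7  17.7 181.6] [-179.9   30.    97. ] [-5.4  0.3  1.5] 22.45
axes in press [[-0.0, 1.0, -0.0], [0.87, -0.0, -0.5], [-0.5, -0.0, -0.87]]
shift [ 0.2  -3.93  0.08]
scene handle_grip 0.9 [ 442.9 -154.2  165. ] [279. 281.]
scene release_tip 0.58 [ 508.  -149.2  202.2] [308. 250.]
```

The lever is being pried with 5 N. I push on.

send_rows([
  {"xyz": [0, 0.4, 0], "rotation": [0, 0, 0], "hand": -1},
  {"xyz": [0, 0.8, 0], "rotation": [0, 0, 0], "hand": -1},
  {"xyz": [0, 1.2, 0], "rotation": [0, 0, 0], "hand": -1},
  {"xyz": [0, 1.4, 0], "rotation": [0, 0, 0], "hand": -1},
])

```text
time: 22.93
eef_pos: [511.0, -119.8, 201.2]
ee_rot: [179.9, 30.0, 97.0]
wrist_force: [0.6, 0.2, -0.5]
opening: -0.2
gripper_force: 0.0
```

```bash
python3 q.py
```

```text
tip [-50.7  17.4 182.1] [179.9  30.   97. ] [ 0.6  0.2 -0.5] 22.9333
axes in press [[-0.0, 1.0, 0.0], [0.87, 0.0, -0.5], [-0.5, 0.0, -0.87]]
shift [ 0.25 -5.43  0.09]
scene handle_grip 0.61 [ 478.2 -149.9  245.7] [295. 234.]
scene release_tip 0.83 [ 546.3 -143.5  230.1] [324. 228.]
```

The handle sprang up. I withdraw along the tool axis.

send_rows([
  {"xyz": [0.5, 0, -1.5], "rotation": [0, 0, 0], "hand": -1},
  {"xyz": [1, 0, -4], "rotation": [0, 0, 0], "hand": -1},
  {"xyz": [1, 0, -8], "rotation": [0, 0, 0], "hand": -1},
  {"xyz": [1, 0, -11], "rotation": [0, 0, 0], "hand": -1},
  {"xyz": [1, 0, -13], "rotation": [0, 0, 0], "hand": -1},
])

```text
time: 23.5
eef_pos: [502.0, -45.6, 311.8]
ee_rot: [179.7, 30.0, 96.9]
wrist_force: [0.3, -0.6, 0.2]
opening: -0.3
gripper_force: 0.0
```

send_rows([
  {"xyz": [0, 0, 0], "rotation": [0, 0, 0], "hand": -1},
  {"xyz": [0, 0, 0], "rotation": [0, 0, 0], "hand": -1},
  {"xyz": [0, 0, 0], "rotation": [0, 0, 0], "hand": -1},
])

```text
time: 23.75
eef_pos: [500.3, -46.9, 307.1]
ee_rot: [-179.9, 30.0, 97.1]
wrist_force: [-0.1, -0.1, -0.6]
opening: -0.4
gripper_force: 0.0
```

```bash
python3 q.py; python3 - <<'E'
from h import *
for cam in ['scene','top']:
    f=grab_frame(cam)
    for q in ['cassette','tab_grip','dish','press','handle_grip']: lm(cam,f,q,2)
E
```

```text
tip [-52.5  91.  288.1] [-179.9   30.    97.1] [-0.1 -0.1 -0.6] 23.75
axes in press [[-0.0, 1.0, -0.0], [0.87, 0.0, -0.5], [-0.5, -0.0, -0.87]]
shift [-0.83 -5.23 12.97]
scene handle_grip 0.76 [ 503.5 -147.9  261.7] [307. 221.]
scene release_tip 0.57 [ 566.1 -141.1  232. ] [332. 223.]
scene cassette 0.91 [635.6 124.9  -1.9] [278. 250.]
scene cassette 0.82 [ 569.7 -142.5    2.2] [327. 321.]
scene tab_grip 0.8 [700.5 132.5   4.9] [298. 239.]
scene tab_grip 0.74 [559.7 -57.3   6.8] [298. 298.]
scene dish 0.83 [551.6  16.8   0. ] [275. 284.]
scene dish 0.39 [ 563.3 -144.3  154.5] [329. 260.]
scene press 0.81 [ 564.3 -138.1    1.3] [323. 321.]
scene handle_grip 0.89 [ 504.8 -146.1  258.3] [307. 222.]
scene handle_grip 0.53 [ 565.5 -139.4    3.4] [324. 320.]
top cassette 0.86 [ 5.625e+02 -1.430e+02 -2.000e-01] [362. 232.]
top tab_grip 0.74 [560.5 -55.4  10.2] [328. 233.]
top tab_grip 0.45 [698.3 135.3   7.6] [251. 184.]
top press 0.87 [ 565.  -138.7    2.6] [360. 230.]
top handle_grip 0.72 [ 503.4 -150.2  257.1] [388. 237.]
```

The handle is fully open, the cassette is in place, the dish hasn't moved and the arm is clear.

```bash
python3 -c "
from workcell import bot
print(bot.hand_in())"
```

```text
the job is handed in; nothing more can be done
None
```

I slid the cassette round the dish to within about 5 mm of its place under the press pad by camera. The press locked, stayed locked hands-off for over two seconds, and was flicked open. I handed the job in at about 24 s; `hand_in` returned no verdict, and I did not measure the lid height directly.

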